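# Seat a board in the bed-of-nails test fixture and hold the press lever at working stroke

## Task

Load the power board into the spring-probe test fixture: lift it off the black tray, lower it over the fixture's two locating pins (terminal-block end away from the lever hinge) until it lies flush on the floating nest, and let go of it. Then swing the sprung press lever down until it is level, which puts the probes at their working stroke of about 8 mm of the nest's 12 mm travel, and never drive the nest onto its bottom stop. Finish while still holding the lever down there, as it springs open when released, and leave the other things on the bench where they are.

Things in the scene. Friction and masses are not known exactly. Their poses are not given: they have to be found in the camera images.
- power_board: Loose board, about 0.22 kg, flat on the closed black tray (top 20 mm above the bench): black plate 84 x 120 x 6 mm (x, y), green circuit board on it to 8 mm. Finned aluminium heat sink at the centre, 46 (x) x 50 (y) mm, from 8 to 28 mm high: grip it across x. Grey terminal block on the -y end. Two 10 mm through holes at (-28, -50) and (12, 50) mm. Origin: centre of underside, z up.
- seat (a point): Centre of the top face of the fixture's sprung nest (black frame 112 x 154 mm with a window, 58 mm above the bench when free); moves with it. z up, +y towards the lever hinge, x along the hinge. 8 mm pins, 14 mm tall, top 5 mm tapered, at (-28, -50) and (12, 50) mm: the board is home when its origin and axes coincide with these; it fits one way round only.
- fixture: The test fixture, bolted down: grey base 156 x 218 mm, 36 mm high, from y -80 to +138 mm. Origin on the bench under the nest's centre, axes as point seat. Its highest fixed parts are two hinge cheeks, up to 86 mm, at y +105, x +-54 mm.
- carrier (a joint): Travel of the nest in m: 0 free at the top, 0.012 on its bottom stop, working stroke 0.008. Springs: 8 N at the top (nest and board weigh 4 N of this), then 0.8 N per mm more.
- hinge (a point): middle of the lever's hinge shaft, 76 mm above the bench, 105 mm in +y from the centre of the nest; the shaft runs along its x axis.
- lever (a joint): Angle of the press lever in rad: 0 fully open (its rest, leaning 10 degrees back beyond upright), 1.745 level and pointing to the fixture's -y; end stop 1.83. The feet meet a seated board at about 1.67. A return spring opens it: about 1 N at the bar near open, 3 N near level, some 8 N in all with the nest pressed 8 mm.
- bar_mid (a point): middle of the cross bar at the lever's end, 205 mm from the hinge shaft; open it stands 278 mm above the bench, level 76 mm above the bench.
- driver: bystander: red screwdriver, 204 mm long, lying loose at the right; origin on the bench under its middle
- tip_tweezers: bystander: steel tweezers, 121 mm long, lying loose at the right; origin on the bench under its middle
- blue_marker: bystander: white marker with a blue cap, 135 mm long, lying loose between tray and fixture; origin on the bench under its middle
- tone_probe: bystander: slim blue hand probe, 111 mm long, lying loose at the front left; origin on the bench under its middle
- press_lever: The aluminium press lever; origin on the hinge shaft. Two arms, 8 mm wide, at x +-34 mm, joined at the end by a 12 mm round steel cross bar along x, 60 mm of it free between the arms: grip it from above, a finger on either side; it turns between the pads. Under each arm, 105 mm from the shaft, a rubber foot reaches 18 mm below the arm's centre line and lands on the board at (+-34, 0) mm.
- spare_box: bystander: small black box with a white top, 65 x 72 x 30 mm, loose, behind the fixture; origin on the bench under its middle

How it is judged:
By the outcome, as a careful person would: the job done as asked, in the order asked, and still so for the second after the job is handed in, while the arm keeps its last pose, push and grip.
It also fails if it takes over 54 s, if anything falls off the work surface, if the arm or the gripper's body presses on something with over 40 N, if the wrist force passes 120 N, or if a joint passes its speed limit or range.

## Robot

A 7-joint arm with a two-finger parallel gripper is mounted at the origin on a cart in front of the work surface, level with it; the furniture and walls round the work are solid. World frame = base frame: x ahead of the robot, y to its left, z up, the work surface at z = 0. Lengths are in m, angles in rad, forces in N, time in s.
With the tool pointing down it reaches from about 0.4 to 0.875 m from the base axis. Payload 6.5 kg.
Tool frame: the origin (TCP) lies midway between the tips of the shut fingers; the grasp point (between the pads) lies 19 mm behind it (grip_depth is the distance from the TCP to the grasp point, in m); z points along the fingers, y is the line along which they close (so a half turn about z gives the same grasp; the last joint's range is limited). The gripper opens to 88 mm and grips with 3 to 60 N. Pads are 18 mm wide; open, the fingers measure 123 mm over their backs; the gripper's body (75 mm by 187 mm) begins 45 mm behind the grasp point.
Start: joints at [1.054, 0.536, -0.004, 1.538, 0.003, 1.067, -0.071], TCP at [0.283, -0.585, 0.239] pointing down, gripper open.
Joint ranges: [-2.7, 2.7], [-0.37, 2.16], [-1.27, 1.26], [0.24, 2.4], [-1.31, 4.45], [0.19, 1.91], [-2.76, 2.76]. Speed limits (rad/s): [2.39, 2.39, 3.14, 3.14, 3.14, 3.14, 3.14].

## Interface

Orientations are given as a rotation vector (axis times angle).
In Python, from workcell import * gives the robot as it stands.
- The arm moves only by the shell command python3 -m handwheel 'ROWS'. ROWS is a JSON object of lists of equal length, an entry for each row: "claw": the closure, from -1 (fully open) to 1 (shut); "travel": the shift along the tool's x, y, z in mm, a list of three; "spin": the turn about the tool's z in rad. In form: {"claw": [claw, ...], "travel": [[dx, dy, dz], ...], "spin": [spin, ...]}. A call has 1 to 10 rows; each row shifts and turns the commanded pose from where the row before left it, along the tool's axes as they then stand; what a row does not reach is not made up. A row lasts 1/12 s, in which the tool goes at most 41.7 mm and 7.16 degrees, less where a joint would pass 70% of its speed; a pose out of reach is approached as far as the arm can. A call is refused whole if a number of a shift passes 41.7 or a number of a turn 0.125, either way. A call with a gripper value outside its range is refused whole. The fingers move at their own pace and stop on an object; the grip force is fixed at half the most. Time passes only in rows, so rows that do not move let the fingers close. It gives the time, the measured TCP pose, the force, the opening and the grip force at its end, in the units of the state.
- sense(): the state, without advancing time (a new reading comes with each control period).
- capture(name): name is "scene" or "top" or "wrist"; returns a dict with "frame" (384x512x3 uint8, blue, green, red), "vertical_fov" (degrees; the focal length in pixels is half the picture's height over the tangent of half this angle, whatever the lens; pixels are square), "cx", "cy" (the principal point, pixels), "world_to_cam" (4x4, takes a point from world to camera coordinates). Camera axes: x right, y down, z forward; pixel columns grow to the right and rows downward; lengths in m; the calibration is good to about 2 mm. A picture is of the moment at which its call begins. There is no depth.
- sign_off(): hands the job in; it is judged then, once.
Trained networks look in a picture, given as the dict that the camera call returned (one of the last four; its "shot" number tells which), for a name from the list of things; names that differ only in an ending like _2 or _b are one class to them, and where a whole thing is asked for, a point or a joint stands for the part that bears it (a point fixed in the world has none). Each returns a list of dicts, best first, with "score" (0 to 1); they miss things now and then, are a little off and sometimes report something else, mostly with a low value. They report only what shows in the picture. A call takes as long as a camera call.
- spot_in(picture, name): "xyz" ([x, y, z] in m, in the coordinates of the camera as it stood for that picture, good to about 4 mm: the middle of the surface that is visible of it).
The state is a dict: "clock": time; "joint_pos": joint angles; "qvel": joint speeds; "joint_torque": joint torques, N m; "eef_pos": TCP position; "ee_rot": TCP orientation; "contact_force": force on the tool from outside, world axes, zero at the start; "torque": the same for the moment, N m; "finger_gap": finger opening in m; "grip_force": force on a finger pad.
Only numpy, scipy, OpenCV 4.12 (cv2) and the standard library are available. Lean on these libraries where they do the work, as an engineer would, in place of code of your own. Each camera call takes 0.05 s, during which the arm holds its last target. There are 200 camera calls.

## Working session

There is one attempt and no reset: what is moved stays moved. The work goes in short steps, Python scripts to look and compute and a shell command to move; the robot and the scene stay as the last step left them, time stands still between calls to the robot, and variables do not carry over. Pictures are saved under pics/ and viewed, at most 10 in all, crops included, and the job is handed in when it is done.

```bash
mkdir -p pics
cat > h.py <<'E'
from workcell import *
import numpy as np, cv2
from scipy.spatial.transform import Rotation as R
def K(c):
    f=c["frame"].shape[0]/2/np.tan(np.radians(c["vertical_fov"])/2); return f,c["cx"],c["cy"]
def toworld(c,p):
    return (np.linalg.inv(np.array(c["world_to_cam"]))@np.r_[p,1])[:3]
def proj(c,P):
    q=np.array(c["world_to_cam"])@np.r_[P,1]; f,cx,cy=K(c); return np.array([f*q[0]/q[2]+cx,f*q[1]/q[2]+cy])
def ray(c,uv,z):
    "world point on pixel ray at height z"
    f,cx,cy=K(c); M=np.linalg.inv(np.array(c["world_to_cam"])); d=M[:3,:3]@np.array([(uv[0]-cx)/f,(uv[1]-cy)/f,1]); o=M[:3,3]
    return o+d*(z-o[2])/d[2]
E
python3 - <<'E'
from h import *
np.set_printoptions(precision=4,suppress=True)
s=sense(); print(s["clock"],s["eef_pos"],s["ee_rot"],s["finger_gap"]); print(R.from_rotvec(s["ee_rot"]).as_matrix())
for n in ["scene","top"]:
    c=capture(n); cv2.imwrite(f"pics/{n}0.png",cv2.resize(c["frame"],None,fx=1.5,fy=1.5)); M=np.linalg.inv(np.array(c["world_to_cam"])); print(n,M[:3,3],K(c)[0])
    for o in ["power_board","seat","fixture","press_lever","bar_mid","hinge","blue_marker","spare_box","driver","tone_probe","tip_tweezers"]:
        for r in spot_in(c,o)[:2]: print(o,round(r["score"],2),toworld(c,r["xyz"]),proj(c,toworld(c,r["xyz"])))
E
```

```text
0.0 [ 0.2829 -0.5845  0.2379] [-3.0606 -0.7018  0.0007] 0.08810332868840964
[[ 0.9001  0.4357 -0.0008]
 [ 0.4357 -0.9001  0.0014]
 [-0.0001 -0.0017 -1.    ]]
scene [-0.5583  1.188   0.9197] 443.29643907847435
power_board 0.84 [ 0.4715 -0.2688  0.0289] [287.6544 216.9254]
seat 0.89 [0.475  0.0337 0.0665] [242.1447 234.166 ]
seat 0.54 [0.6926 0.3473 0.031 ] [144.2759 254.8258]
fixture 0.62 [0.4548 0.1608 0.0552] [223.6777 251.0002]
press_lever 0.69 [0.4619 0.1852 0.1878] [216.6979 221.1709]
bar_mid 0.81 [0.4574 0.1857 0.1907] [217.4544 220.886 ]
hinge 0.62 [0.4516 0.164  0.0551] [223.7022 251.6539]
blue_marker 0.42 [ 0.4181 -0.069   0.0165] [269.2438 240.0345]
spare_box 0.62 [0.6907 0.3477 0.0309] [144.4988 255.063 ]
tip_tweezers 0.2 [0.4576 0.1854 0.1866] [217.5318 221.8505]
top [ 0.2705 -0.1259  1.507 ] 389.2886876678807
power_board 0.97 [ 0.484  -0.2837  0.0278] [303.4922 202.9228]
seat 0.77 [0.4852 0.0631 0.0617] [212.0013 203.4319]
fixture 0.78 [0.4768 0.0977 0.0584] [202.9248 205.9693]
fixture 0.5 [ 0.426  -0.5222  0.0199] [366.3286 216.8145]
press_lever 0.63 [0.4586 0.1858 0.2058] [170.2418 205.9051]
press_lever 0.16 [ 0.4843 -0.2844  0.0292] [303.7144 202.8004]
bar_mid 0.78 [0.4609 0.1852 0.2068] [170.3561 205.1706]
hinge 0.71 [0.4753 0.0947 0.0555] [203.8454 206.4515]
blue_marker 0.7 [ 0.4212 -0.0763  0.0161] [249.8003 220.7902]
blue_marker 0.17 [ 0.4283 -0.5201  0.0203] [365.7792 216.2129]
spare_box 0.65 [0.7024 0.3295 0.0313] [145.3565 151.4518]
driver 0.67 [ 0.4268 -0.5221  0.0197] [366.2806 216.6268]
tone_probe 0.75 [ 0.4211 -0.0762  0.0149] [249.8071 220.8464]
tone_probe 0.57 [0.3263 0.3655 0.0141] [134.543  248.2498]
```

Run:
```python
import cv2
i=cv2.imread("pics/top0.png"); c=i[200:420,190:560]; cv2.imwrite("pics/top1.png",cv2.resize(c,None,fx=2.1,fy=2.1,interpolation=2))
```

```text
(no output)
```

View pics/top1.png

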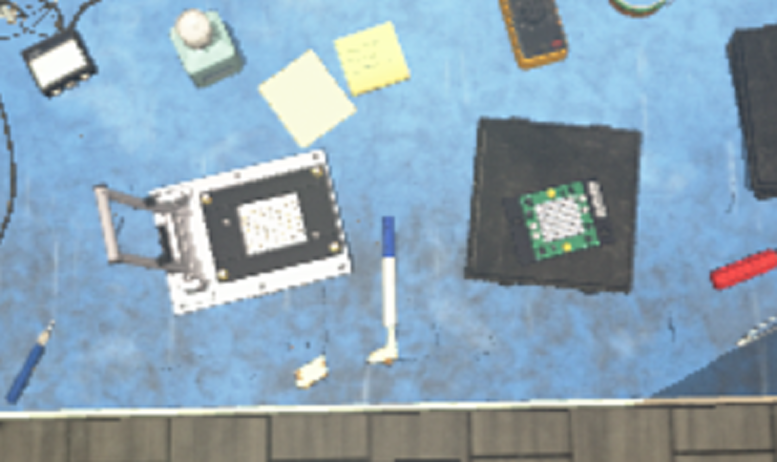

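View pics/scene0.png

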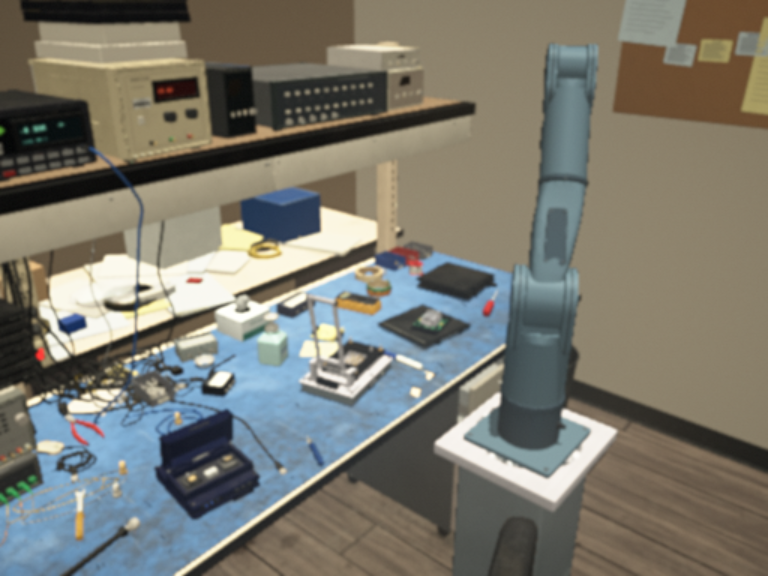

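The top crop shows the board on the tray at about (560,220), with its terminal block towards image right (-y world). The fixture nest centre is at (275,222) with the lever open on the left, so it has the same sense as the board and both are tilted about 13°. The scene view agrees. I'll move above the board for wrist views.

```bash
python3 -m handwheel '{"claw":[-1,-1,-1,-1,-1,-1,-1,-1,-1,-1],"travel":[[30.8,-19,0],[30.8,-19,0],[30.8,-19,0],[30.8,-19,0],[30.8,-19,0],[30.8,-19,0],[30.8,-19,0],[30.8,-19,0],[30.8,-19,0],[30.8,-19,0]],"spin":[0,0,0,0,0,0,0,0,0,0]}'
python3 -m handwheel '{"claw":[-1,-1,-1,-1,-1,-1,-1,-1,-1,-1],"travel":[[0,0,0],[0,0,0],[0,0,0],[0,0,0],[0,0,0],[0,0,0],[0,0,0],[0,0,0],[0,0,0],[0,0,0]],"spin":[-0.124,-0.124,-0.124,-0.124,-0.124,-0.124,-0.124,-0.124,-0.124,-0.124]}'
python3 - <<'E'
from h import *
np.set_printoptions(precision=4,suppress=True)
s=sense(); print(s["clock"],s["eef_pos"],s["joint_pos"]); print(R.from_rotvec(s["ee_rot"]).as_matrix())
c=capture("wrist"); M=np.linalg.inv(np.array(c["world_to_cam"])); print(M,K(c))
cv2.imwrite("pics/w1.png",cv2.resize(c["frame"],None,fx=1.5,fy=1.5))
for o in ["power_board","seat"]:
    for r in spot_in(c,o)[:2]: print(o,round(r["score"],2),toworld(c,r["xyz"]),proj(c,toworld(c,r["xyz"])))
E
```

```text
clock: 2.03
eef_pos: [0.4784, -0.2783, 0.239]
ee_rot: [3.062, 0.702, 0.001]
contact_force: [0.2, -0.3, 0.0]
finger_gap: 0.0883
grip_force: 0.0
clock: 2.87
eef_pos: [0.4776, -0.2799, 0.2388]
ee_rot: [2.077, 2.357, -0.0]
contact_force: [0.1, 0.9, -0.5]
finger_gap: 0.0884
grip_force: 0.0
2.8667 [ 0.4776 -0.2799  0.2388] [ 0.7345  0.3985 -0.3656  1.7805  0.1665  0.9927  0.4298]
[[-0.1257  0.9921  0.0001]
 [ 0.9921  0.1257 -0.0002]
 [-0.0002  0.0001 -1.    ]]
[[ 0.9921  0.1209  0.0337  0.4694]
 [ 0.1255 -0.9551 -0.2683 -0.2104]
 [-0.0002  0.2704 -0.9627  0.3849]
 [ 0.      0.      0.      1.    ]] (np.float64(300.54132618971374), 256.8408576899059, 191.19403331996023)
power_board 0.9 [ 0.4864 -0.2804  0.029 ] [263.5657 168.5289]
```

View pics/w1.png

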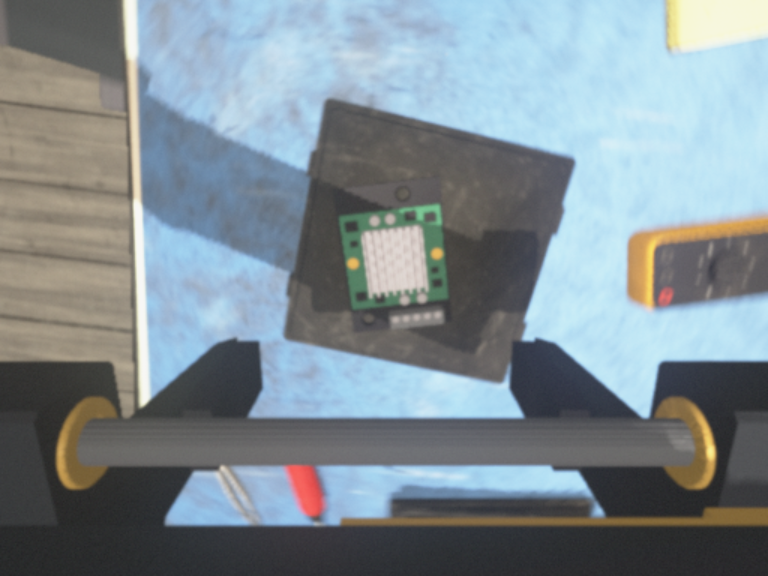

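The wrist view shows the board upright on the tray: heat sink at (395,262), holes at (403,193) and (369,318), and the terminal block at the bottom (-y). I'll compute the pose from image features.

```bash
cat >> h.py <<'E'
def rect(c,mask,z,lo=100):
    "min-area rect of largest blob, pixel corners mapped to world height z"
    n,l,st,ce=cv2.connectedComponentsWithStats(mask.astype(np.uint8)); i=1+np.argmax(st[1:,4])
    pts=np.argwhere(l==i)[:,::-1]
    W=np.array([ray(c,p,z)[:2] for p in pts])*1000
    (cx,cy),(w,h),a=cv2.minAreaRect(W.astype(np.float32))
    return np.round([cx,cy],1),np.round([w,h],1),round(a,1),W.mean(0).round(1)
def dark(c,uv,r=4,sgn=-1):
    "sub-pixel blob centre, dark (-1) or bright (+1)"
    g=cv2.cvtColor(c["frame"],cv2.COLOR_BGR2GRAY).astype(float); u,v=np.round(uv).astype(int)
    for _ in range(3):
        p=g[v-r:v+r+1,u-r:u+r+1]*sgn; w=np.clip(p-np.percentile(p,60),0,None); yy,xx=np.mgrid[-r:r+1,-r:r+1]
        d=np.array([(w*xx).sum(),(w*yy).sum()])/w.sum(); q=np.array([u,v])+d; u,v=np.round(q).astype(int)
    return q
def pose2(a,b,pa=(-28,-50),pb=(12,50)):
    "xy pose (mm, deg) from two measured points (m)"
    a,b=np.array(a[:2])*1000,np.array(b[:2])*1000; m=np.array(pb)-pa; d=b-a
    th=np.arctan2(d[1],d[0])-np.arctan2(m[1],m[0]); Rm=np.array([[np.cos(th),-np.sin(th)],[np.sin(th),np.cos(th)]])
    o=(a+b)/2-Rm@((np.array(pa)+pb)/2.); return o.round(1),np.degrees(th).round(2),np.linalg.norm(d).round(1),np.linalg.norm(m).round(1)
E
cat > board.py <<'E'
from h import *
import sys
np.set_printoptions(precision=4,suppress=True)
def board(c,hA=None,hB=None):
    f=c["frame"]; hsv=cv2.cvtColor(f,cv2.COLOR_BGR2HSV)
    sp=spot_in(c,"power_board")[0]; w=toworld(c,sp["xyz"]); u,v=proj(c,w).astype(int)
    roi=np.zeros(f.shape[:2],bool); roi[v-60:v+60,u-60:u+60]=1
    print("spot",w,"green",rect(c,roi&(hsv[...,0]>45)&(hsv[...,0]<85)&(hsv[...,1]>90),.028))
    r2=np.zeros_like(roi); r2[v-36:v+36,u-32:u+32]=1
    m=(r2&(hsv[...,1]<40)&(hsv[...,2]>110)).astype(np.uint8); m=cv2.morphologyEx(m,cv2.MORPH_CLOSE,np.ones((3,3))); m=cv2.morphologyEx(m,cv2.MORPH_OPEN,np.ones((5,5)))
    print("sink",rect(c,m,.048))
    if hA is not None:
        a,b=dark(c,hA),dark(c,hB); print(a,b,pose2(ray(c,a,.026),ray(c,b,.026)))
E
python3 - <<'E'
from board import *
c=capture("wrist"); board(c,(369/1.5,318/1.5),(403/1.5,193/1.5))
E
python3 -m handwheel '{"claw":[-1,-1,-1,-1,-1,-1,-1],"travel":[[35,0,0],[35,0,0],[35,0,0],[35,0,0],[35,0,0],[35,0,0],[20,0,0]],"spin":[0,0,0,0,0,0,0]}'
python3 -m handwheel '{"claw":[-1,-1],"travel":[[0,30,0],[0,10,0]],"spin":[-0.06,-0.06]}'
python3 - <<'E'
from h import *
np.set_printoptions(precision=4,suppress=True)
s=sense(); print(s["clock"],s["eef_pos"],s["joint_pos"])
c=capture("wrist"); cv2.imwrite("pics/w2.png",cv2.resize(c["frame"],None,fx=1.5,fy=1.5))
for o in ["seat","fixture","hinge","bar_mid"]:
    for r in spot_in(c,o)[:2]: print(o,round(r["score"],2),toworld(c,r["xyz"]),proj(c,toworld(c,r["xyz"])))
E
```

```text
spot [ 0.4828 -0.2781  0.0288] green (array([ 508.3, -249.2]), array([17.9, 17.1]), 13.7, array([ 508. , -245.3]))
sink (array([ 485.4, -282.5]), array([48.1, 70.4]), 12.3, array([ 485.6, -282.5]))
[249.2319 208.8357] [266.3424 131.4402] (array([ 487.2, -283.3]), np.float64(16.27), np.float64(98.2), np.float64(107.7))
clock: 3.7
eef_pos: [0.4495, -0.0476, 0.239]
ee_rot: [-2.083, -2.351, -0.001]
contact_force: [-0.3, -0.5, 0.5]
finger_gap: 0.0881
grip_force: 0.0
clock: 3.87
eef_pos: [0.4919, -0.0441, 0.2393]
ee_rot: [1.934, 2.473, 0.003]
contact_force: [1.1, -1.2, 0.7]
finger_gap: 0.0878
grip_force: 0.0
3.8667 [ 0.4919 -0.0441  0.2393] [ 0.4227  0.3119 -0.5073  1.9212  0.1843  0.951   0.0717]
seat 0.74 [0.4855 0.065  0.0621] [275.7993  67.8643]
fixture 0.89 [0.4881 0.0631 0.0611] [277.7835  70.6996]
hinge 0.64 [0.4837 0.0622 0.0574] [273.1288  70.899 ]
bar_mid 0.49 [0.488  0.0637 0.0626] [277.8947  69.86  ]
```

View pics/w2.png

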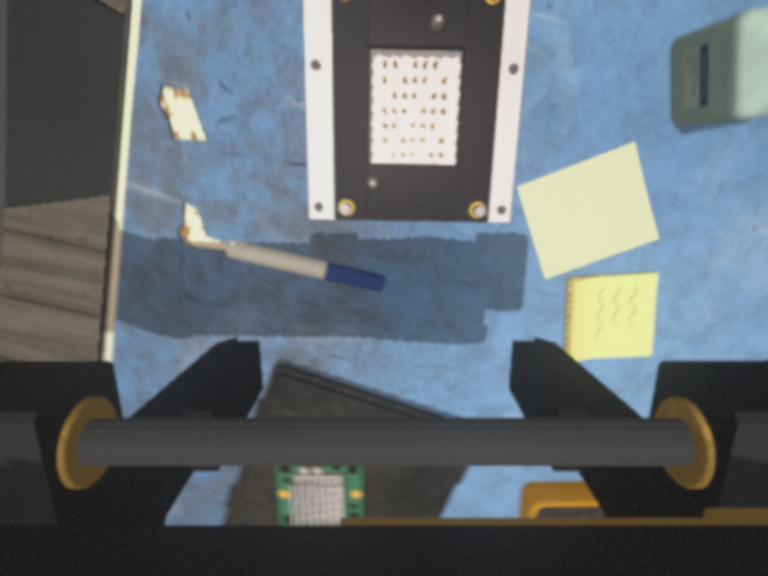

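The wrist view shows the nest with its pins at (373,183) and (437,20), aligned almost with the tool; the marker lies well short of the fixture. I'll move 70 mm forward for a central view and a second place for triangulation.

```bash
python3 - <<'E'
from h import *
np.set_printoptions(precision=4,suppress=True)
c=capture("wrist"); a=dark(c,(373/1.5,183/1.5),3,1); b=dark(c,(437/1.5,20/1.5),4,1); print(a,b); np.savez("v2.npz",a=a,b=b,M=c["world_to_cam"],f=K(c)[0],cx=c["cx"],cy=c["cy"])
s=sense(); m=R.from_rotvec(s["ee_rot"]).as_matrix(); print(np.degrees(np.arctan2(m[1,1],m[0,1])), np.degrees(np.arctan2(m[1,0],m[0,0])))
for z in (.058,.07,.072): print(pose2(ray(c,a,z),ray(c,b,z)))
E
python3 -m handwheel '{"claw":[-1,-1,-1,-1],"travel":[[25,0,0],[25,0,0],[20,0,0],[0,0,0]],"spin":[0,0,0,0]}'
python3 - <<'E'
from h import *
np.set_printoptions(precision=4,suppress=True)
c=capture("wrist"); cv2.imwrite("pics/w3.png",cv2.resize(c["frame"],None,fx=1.5,fy=1.5)); np.save("w3.npy",c,allow_pickle=True)
for o in ["seat","hinge","bar_mid"]:
    for r in spot_in(c,o)[:2]: print(o,round(r["score"],2),toworld(c,r["xyz"]),proj(c,toworld(c,r["xyz"])))
E
```

```text
[250.9032 119.803 ] [295.5371   9.6867]
13.588525581134503 103.58853486741646
(array([486.7,  64.5]), np.float64(12.5), np.float64(112.3), np.float64(107.7))
(array([486.5,  62.9]), np.float64(12.5), np.float64(108.2), np.float64(107.7))
(array([486.4,  62.7]), np.float64(12.5), np.float64(107.5), np.float64(107.7))
clock: 4.5
eef_pos: [0.4715, 0.0255, 0.239]
ee_rot: [-1.935, -2.474, -0.001]
contact_force: [0.1, 0.5, 0.8]
finger_gap: 0.0879
grip_force: 0.0
seat 0.63 [0.4825 0.0719 0.0591] [276.7585 133.8724]
hinge 0.93 [0.4763 0.101  0.0557] [278.0031 104.9319]
bar_mid 0.77 [0.4642 0.1699 0.1055] [289.4195  17.2407]
```

View pics/w3.png

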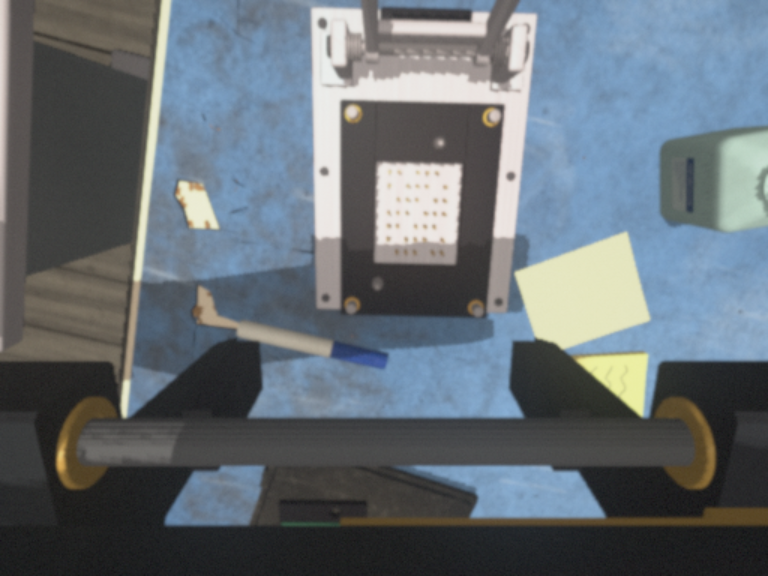

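Now the whole nest shows: pins at (377,284) and (440,143), hinge cheeks at about (340,40) and (517,45), and the lever arms going up out of view.

Run:
```python
from h import *
np.set_printoptions(precision=4,suppress=True)
c=np.load("w3.npy",allow_pickle=True).item(); v=np.load("v2.npz")
a=dark(c,(377/1.5,284/1.5),3,1); b=dark(c,(439.5/1.5,143/1.5),3,1); print(a,b)
for z in (.058,.070,.072): print(z,pose2(ray(c,a,z),ray(c,b,z)))
f,cx,cy=K(c)
Km=np.array([[f,0,cx],[0,f,cy],[0,0,1]])
X=cv2.triangulatePoints(Km@v["M"][:3],Km@np.array(c["world_to_cam"])[:3],np.c_[v["a"],v["b"]],np.c_[a,b]); X=(X[:3]/X[3]).T; print("tri",X,pose2(*X))
# nest corners
P=np.array([(341,102),(504,104),(490,316),(342,318)])/1.5
W=np.array([ray(c,p,.058)[:2] for p in P]).astype(np.float32)*1000; print("nest rect",cv2.minAreaRect(W),W.mean(0))
# model reprojection with candidate pose
o=np.array([.4865,.0628]);th=np.radians(12.7);Rm=np.array([[np.cos(th),-np.sin(th)],[np.sin(th),np.cos(th)]])
for p,z in [((-56,-77),.058),((56,-77),.058),((56,77),.058),((-56,77),.058),((-28,-50),.072),((12,50),.072),((-54,105),.086),((54,105),.086)]:
    print(p,proj(c,np.r_[o+Rm@np.array(p)/1000,z])*1.5)
```

```text
[251.008  190.4193] [293.2366  94.7301]
0.058 (array([487.6,  61. ]), np.float64(12.43), np.float64(112.1), np.float64(107.7))
0.07 (array([486.7,  62.2]), np.float64(12.43), np.float64(108.0), np.float64(107.7))
0.072 (array([486.5,  62.5]), np.float64(12.43), np.float64(107.3), np.float64(107.7))
tri [[0.47   0.008  0.0727]
 [0.4873 0.1136 0.0734]] (array([486.4,  62.5]), np.float64(12.49), np.float64(107.0), np.float64(107.7))
nest rect ((488.51953125, 60.789913177490234), (113.58916473388672, 154.65086364746094), 13.271197319030762) [488.3015  61.4926]
(-56, -77) [340.0138 313.9032]
(56, -77) [485.9338 316.8737]
(56, 77) [504.5025 101.5729]
(-56, 77) [338.7418  97.7577]
(-28, -50) [376.7847 285.5799]
(12, 50) [439.7143 141.1734]
(-54, 105) [337.1271  41.158 ]
(54, 105) [517.3869  45.4324]
```

Fixture: origin ≈ (486.6, 62.4) mm, yaw 12.5°, and the triangulated pin tops at 73 mm match the stated 72. I'll return to the board with the same relative viewing geometry so calibration error cancels.

```bash
python3 -m handwheel '{"claw":[-1,-1,-1,-1,-1,-1,-1,-1,-1,-1],"travel":[[-37,-9,5],[-37,-9,5],[-37,-9,5],[-37,-9,5],[-37,-9,5],[-37,-9,5],[-37,-9,5],[-37,-9,5],[-38,-9,6],[0,0,0]],"spin":[0,0,0,0,0,0,0,0,0,0]}'
python3 - <<'E'
from h import *
np.set_printoptions(precision=4,suppress=True)
s=sense(); print(s["eef_pos"])
c=capture("wrist"); np.save("w4.npy",c,allow_pickle=True); cv2.imwrite("pics/w4.png",cv2.resize(c["frame"],None,fx=1.5,fy=1.5))
f=c["frame"]; cv2.imwrite("pics/w4.png",cv2.resize(f[50:260,150:390],None,fx=2.8,fy=2.8,interpolation=2))
print(toworld(c,spot_in(c,"power_board")[0]["xyz"]))
E
```

```text
clock: 5.53
eef_pos: [0.47, -0.3323, 0.1912]
ee_rot: [1.955, 2.458, -0.008]
contact_force: [-0.4, -0.4, 1.1]
finger_gap: 0.0881
grip_force: 0.0
[ 0.47   -0.3323  0.1912]
[ 0.4831 -0.2824  0.0307]
```

View pics/w4.png

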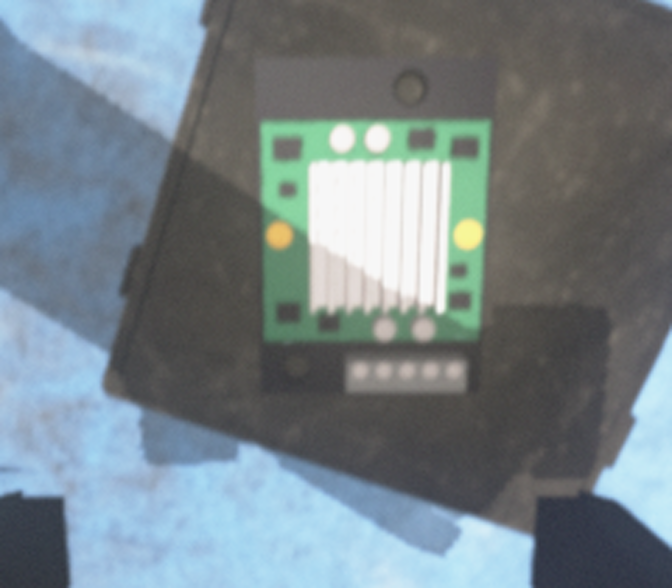

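The board in detail: holes at (410,86) and (296,366) in the crop; heat sink top with corners (310,162), (450,163), (445,312) and (310,310).

Run:
```python
from h import *
np.set_printoptions(precision=4,suppress=True)
c=np.load("w4.npy",allow_pickle=True).item(); q=lambda p:np.array([150+p[0]/2.8,50+p[1]/2.8])
b,a=q((410,86)),q((296,366)); print(dark(c,a,6),a,dark(c,b,6),b)
for aa,bb in ((a,b),(dark(c,a,6),dark(c,b,6))): print(pose2(ray(c,aa,.026),ray(c,bb,.026)))
for n,z,P in (("sink",.048,[(310,161),(450,162),(445,312),(310,310)]),("plate",.026,[(254,58),(494,58),(480,392),(261,392)]),("pcb",.028,[(261,121),(491,121),(482,342),(262,341)])):
    W=np.array([ray(c,q(p),z)[:2]*1000 for p in P],np.float32); print(n,cv2.minAreaRect(W),W.mean(0))
o=np.array([.4855,-.2825]);th=np.radians(13.2);Rm=np.array([[np.cos(th),-np.sin(th)],[np.sin(th),np.cos(th)]])
for p,z in [((-42,-60),.026),((42,-60),.026),((42,60),.026),((-42,60),.026),((-28,-50),.026),((12,50),.026),((-23,-25),.048),((23,25),.048)]:
    print(p,(proj(c,np.r_[o+Rm@np.array(p)/1000,z])-[150,50])*2.8)
s=sense(); m=R.from_rotvec(s["ee_rot"]).as_matrix(); print("yaw",np.degrees(np.arctan2(m[1,1],m[0,1])))
# height check: triangulate the sink/holes with first wrist view
d=m.T; print(d@(np.array([.4855,-.2825,.039+.0])-s["eef_pos"])*1000)
```

```text
[251.1069 184.8491] [255.7143 180.7143] [298.0598  77.5571] [296.4286  80.7143]
(array([ 486.2, -283.7]), np.float64(13.18), np.float64(107.9), np.float64(107.7))
(array([ 484.8, -285.1]), np.float64(11.61), np.float64(117.2), np.float64(107.7))
sink ((486.7461242675781, -283.7129211425781), (46.865047454833984, 50.66566848754883), 13.201689720153809) [ 486.5923 -283.6577]
plate ((486.5592956542969, -284.2057800292969), (84.02407836914062, 120.26146697998047), 13.444876670837402) [ 486.2552 -284.3057]
pcb ((487.15594482421875, -284.29168701171875), (82.46978759765625, 78.80549621582031), 12.778193473815918) [ 486.7942 -284.4505]
(-42, -60) [258.6251 387.8775]
(42, -60) [477.8884 387.3467]
(42, 60) [496.9472  50.9107]
(-42, 60) [252.8139  51.9319]
(-28, -50) [295.0076 362.4223]
(12, 50) [408.7509  82.1832]
(-23, -25) [308.5455 307.2594]
(23, 25) [447.7405 156.9413]
yaw 13.408744996569434
[ 37.8333  22.9651 152.915 ]
```

Board: origin (486.5, −284.0), yaw 13.2°; the plate, sink and hole sizes match the stated heights. Now I'll go down over it.

```bash
python3 -m handwheel '{"claw":[-1,-1,-1,-1,-1,-1],"travel":[[18,12,20],[18.1,11.6,20],[0,0,30],[0,0,30],[0,0,10],[0,0,0]],"spin":[0.003,0,0,0,0,0]}'
cat > to.py <<'E'
from h import *
import sys
np.set_printoptions(precision=2,suppress=True)
s=sense(); m=R.from_rotvec(s["ee_rot"]).as_matrix(); t=np.array([float(v) for v in sys.argv[1:4]])/1000
print(s["clock"],np.array(s["eef_pos"])*1000,"delta tool mm",m.T@(t-s["eef_pos"])*1000,"yaw",np.degrees(np.arctan2(m[1,1],m[0,1])),"tilt",m[:,2],"F",s["contact_force"],s["torque"],s["finger_gap"])
E
python3 to.py 486.5 -284 34
```

```text
clock: 6.13
eef_pos: [0.4864, -0.2796, 0.0807]
ee_rot: [-1.939, -2.465, 0.001]
contact_force: [0.8, -0.3, 0.3]
finger_gap: 0.0882
grip_force: 0.0
6.1333 [ 486.37 -279.56   80.65] delta tool mm [-4.51 -0.75 46.64] yaw 13.633813504100045 tilt [-0.  0. -1.] F [ 0.78 -0.31  0.29] [-0.05 -0.05  0.05] 0.08822738335682928
```

```bash
python3 -m handwheel '{"claw":[-1,-1,-1,-1,-1],"travel":[[-4.5,-0.7,10],[0,0,15],[0,0,12],[0,0,9.5],[0,0,0]],"spin":[0.006,0,0,0,0]}'; python3 to.py 486.5 -284 34
python3 -m handwheel '{"claw":[1,1,1,1,1,1,1,1,1],"travel":[[0,0,0],[0,0,0],[0,0,0],[0,0,0],[0,0,0],[0,0,0],[0,0,0],[0,0,0],[0,0,0]],"spin":[0,0,0,0,0,0,0,0,0]}'; python3 to.py 486.5 -284 34
```

```text
clock: 6.55
eef_pos: [0.4878, -0.2855, 0.035]
ee_rot: [-1.95, -2.461, 0.001]
contact_force: [-1.3, 0.4, -0.1]
finger_gap: 0.0881
grip_force: 0.0
6.55 [ 487.79 -285.48   34.98] delta tool mm [ 1.74 -0.92  0.99] yaw 13.218554704491972 tilt [-0.  0. -1.] F [-1.35  0.42 -0.11] [-0.04 -0.09  0.01] 0.08813302678639076
clock: 7.3
eef_pos: [0.4882, -0.2859, 0.0364]
ee_rot: [-1.951, -2.462, 0.001]
contact_force: [-3.0, 0.2, 3.2]
finger_gap: 0.0459
grip_force: 30.0
7.3 [ 488.16 -285.9    36.36] delta tool mm [ 2.23 -1.17  2.36] yaw 13.224924652658462 tilt [-0. -0. -1.] F [-3.    0.18  3.23] [-0.09  0.49  0.06] 0.04590786558119968
```

Gripped (gap 45.9 mm, sink is 46). Now lift and carry to a hover over the nest.

```bash
python3 -m handwheel '{"claw":[1,1,1,1,1,1,1,1],"travel":[[0,0,-5],[0,0,-10],[0,0,-15],[0,0,-20],[0,0,-20],[0,0,-20],[0,0,-10],[0,0,0]],"spin":[0,0,0,0,0,0,0,0]}'; python3 to.py 486.5 -284 34
python3 -m handwheel '{"claw":[1,1,1,1,1,1,1,1,1,1],"travel":[[20,4,0],[32,7,0],[38,9,0],[38,9,0],[38,9,0],[38,9,0],[38,9,0],[38,9,0],[32,7,0],[20,5,0]],"spin":[0.0126,0,0,0,0,0,0,0,0,0]}'
python3 -m handwheel '{"claw":[1,1,1],"travel":[[6,1,0],[0,0,0],[0,0,0]],"spin":[0,0,0]}'; python3 to.py 487 60.3 140
python3 - <<'E'
from h import *
c=capture("wrist"); np.save("w5.npy",c,allow_pickle=True); cv2.imwrite("pics/w5.png",cv2.resize(c["frame"],None,fx=1.5,fy=1.5))
E
```

```text
clock: 7.97
eef_pos: [0.4903, -0.2863, 0.1389]
ee_rot: [1.948, 2.459, 0.002]
contact_force: [0.1, 0.1, -2.0]
finger_gap: 0.0458
grip_force: 30.0
7.9667 [ 490.26 -286.3   138.85] delta tool mm [  3.42  -3.53 104.83] yaw 13.23867139698738 tilt [ 0. -0. -1.] F [ 0.14  0.13 -2.01] [-0.05 -0.13  0.02] 0.04579155894520764
clock: 8.8
eef_pos: [0.4905, 0.0596, 0.1355]
ee_rot: [-1.959, -2.453, -0.001]
contact_force: [0.3, 0.7, -1.8]
finger_gap: 0.0457
grip_force: 30.0
clock: 9.05
eef_pos: [0.4908, 0.06, 0.1355]
ee_rot: [-1.966, -2.45, 0.002]
contact_force: [-0.0, -0.3, -2.0]
finger_gap: 0.0458
grip_force: 30.0
9.05 [490.77  60.04 135.53] delta tool mm [ 1.06 -3.63 -4.46] yaw 12.49452873153191 tilt [-0. -0. -1.] F [-0.02 -0.27 -1.98] [-0.1  -0.09 -0.01] 0.045843851746926734
```

View pics/w5.png

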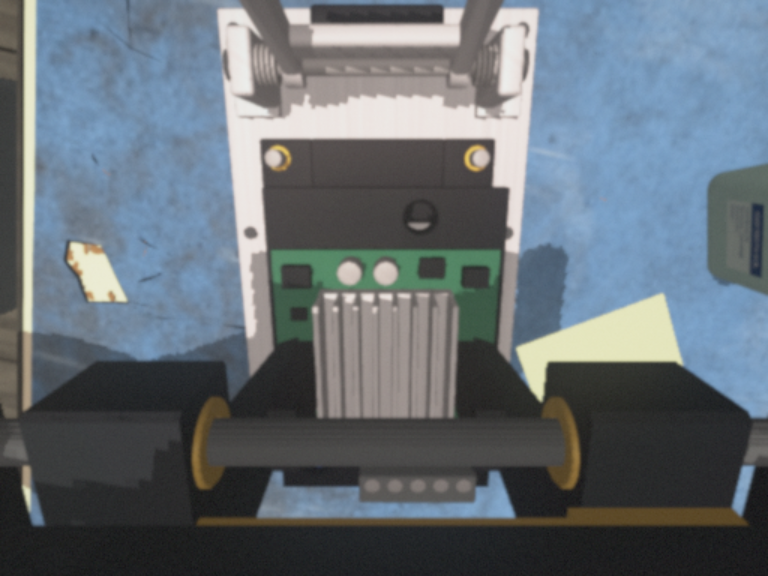

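The board hangs level over the nest: its front hole is at (421,217), plate front corners at (266,187) and (508,188), and the nest's rear edge at (262,140)-(493,140). I'll work out where the board sits in the gripper.

Run:
```python
from h import *
np.set_printoptions(precision=2,suppress=True)
c=np.load("w5.npy",allow_pickle=True).item(); s=sense(); e=np.array(s["eef_pos"]); m=R.from_rotvec(s["ee_rot"]).as_matrix()
th=np.radians(12.49);Rm=np.array([[np.cos(th),-np.sin(th)],[np.sin(th),np.cos(th)]])
for zo in (.0095,.0105,.0115):
  z=e[2]-zo; print("z",z)
  W=np.array([ray(c,np.array(p)/1.5,z)[:2] for p in [(421,217),(266,187),(508,188)]])*1000
  B=((W-e[:2]*1000)@Rm)  # board axes relative to TCP (x_b,y_b)
  print(B,"origin est:",B[0]-[12,50],B[1]-[-42,60],B[2]-[42,60],"width",B[2]-B[1])
# nest corners rear at z .058
W=np.array([ray(c,np.array(p)/1.5,.058)[:2] for p in [(262,139.5),(494,139.5)]])*1000
print("nest rear corners fixture frame",(W-[486.6,62.4])@Rm)
```

```text
z 0.12610860302658444
[[ 12.92  52.01]
 [-39.6   62.08]
 [ 42.05  61.75]] origin est: [0.92 2.01] [2.4  2.08] [0.05 1.75] width [81.66 -0.33]
z 0.12510860302658444
[[ 12.99  51.89]
 [-39.86  62.02]
 [ 42.32  61.69]] origin est: [0.99 1.89] [2.14 2.02] [0.32 1.69] width [82.18 -0.33]
z 0.12410860302658445
[[ 13.07  51.76]
 [-40.13  61.96]
 [ 42.58  61.63]] origin est: [1.07 1.76] [1.87 1.96] [0.58 1.63] width [82.71 -0.33]
nest rear corners fixture frame [[-54.17  76.2 ]
 [ 55.32  76.19]]
```

```bash
python3 -m handwheel '{"claw":[1,1,1,1,1],"travel":[[1.4,-4.6,0],[0,0,15],[0,0,15],[0,0,8],[0,0,0]],"spin":[0,0,0,0,0]}'; python3 to.py 486 60.4 98
python3 -m handwheel '{"claw":[1],"travel":[[0,0,0]],"spin":[0]}'; python3 to.py 486 60.4 98
python3 - <<'E'
from h import *
c=capture("wrist"); np.save("w6.npy",c,allow_pickle=True); cv2.imwrite("pics/w6.png",cv2.resize(c["frame"][80:280,150:370],None,fx=3,fy=3,interpolation=2))
E
```

```text
clock: 9.52
eef_pos: [0.4849, 0.0601, 0.0967]
ee_rot: [-1.967, -2.447, 0.005]
contact_force: [-0.4, -0.6, -2.3]
finger_gap: 0.0459
grip_force: 30.0
9.5167 [484.91  60.08  96.66] delta tool mm [ 0.08  1.13 -1.34] yaw 12.416953604165448 tilt [-0. -0. -1.] F [-0.38 -0.58 -2.26] [ 0.05 -0.05  0.01] 0.04586185347447361
clock: 9.6
eef_pos: [0.4861, 0.0608, 0.0981]
ee_rot: [-1.967, -2.449, 0.002]
contact_force: [0.3, -0.4, -1.8]
finger_gap: 0.0458
grip_force: 30.0
9.6 [486.07  60.79  98.06] delta tool mm [-0.36 -0.15  0.06] yaw 12.455193143621614 tilt [-0. -0. -1.] F [ 0.31 -0.43 -1.81] [ 0.   -0.12 -0.01] 0.04576778453420201
```

View pics/w6.png

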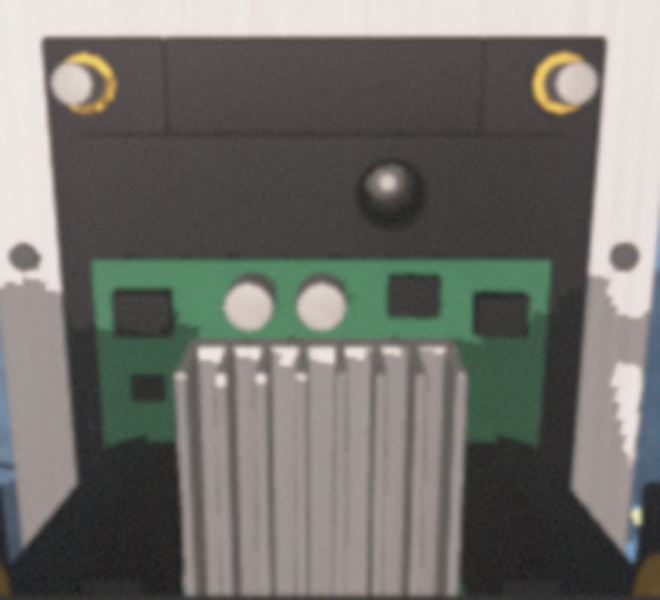

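The pin tip shows inside the front hole: tip at (386,182), hole centre at (391,194) in the crop.

Run:
```python
from h import *
np.set_printoptions(precision=2,suppress=True)
c=np.load("w6.npy",allow_pickle=True).item(); th=np.radians(12.45);Rm=np.array([[np.cos(th),-np.sin(th)],[np.sin(th),np.cos(th)]])
q=lambda p:np.array([150+p[0]/3,80+p[1]/3])
for zt in (.085,.0877,.089):
  H=ray(c,q((391,194)),zt)[:2]; 
  for zp in (.070,.072): print(zt,zp,"board must move (board axes)",(ray(c,q((386,182)),zp)[:2]-H)*1000@Rm)
  r=[ray(c,q(p),zt)[:2]*1000 for p in ((357,194),(425,194),(391,160),(391,228))]; print("hole dia",np.linalg.norm(r[1]-r[0]),np.linalg.norm(r[3]-r[2]))
```

```text
0.085 0.07 board must move (board axes) [0.14 0.48]
0.085 0.072 board must move (board axes) [0.   0.69]
hole dia 11.9488332672422 11.898875334762035
0.0877 0.07 board must move (board axes) [0.35 0.15]
0.0877 0.072 board must move (board axes) [0.21 0.37]
hole dia 11.746177246887651 11.697066616864145
0.089 0.07 board must move (board axes) [ 0.45 -0.  ]
0.089 0.072 board must move (board axes) [0.31 0.21]
hole dia 11.648602125976186 11.599899456394782
```

Aligned to within 0.4 mm. Lowering gently.

```bash
python3 -m handwheel '{"claw":[1,1,1,1,1,1],"travel":[[0.3,0.2,4],[0,0,4],[0,0,3],[0,0,3],[0,0,2],[0,0,0]],"spin":[0,0,0,0,0,0]}'; python3 to.py 486 60.4 74.4
```

```text
clock: 10.15
eef_pos: [0.4862, 0.0619, 0.0817]
ee_rot: [-1.966, -2.45, 0.001]
contact_force: [0.7, 0.4, -0.7]
finger_gap: 0.0457
grip_force: 30.0
10.15 [486.21  61.87  81.71] delta tool mm [-1.39 -0.52  7.32] yaw 12.523221782707594 tilt [-0. -0. -1.] F [ 0.68  0.36 -0.67] [-0.03 -0.07  0.02] 0.045710904388863216
```

```bash
python3 -m handwheel '{"claw":[1,1,1,1],"travel":[[0,0,2],[0,0,2],[0,0,2],[0,0,0]],"spin":[0,0,0,0]}'; python3 to.py 486 60.4 74.4
```

```text
clock: 10.48
eef_pos: [0.4863, 0.0618, 0.0758]
ee_rot: [-1.966, -2.45, 0.001]
contact_force: [-0.1, 0.4, -2.1]
finger_gap: 0.0455
grip_force: 30.0
10.4833 [486.32  61.82  75.84] delta tool mm [-1.32 -0.62  1.44] yaw 12.51349161665368 tilt [-0. -0. -1.] F [-0.1   0.36 -2.13] [ 0.05 -0.1  -0.03] 0.04547138821624048
```

```bash
python3 -m handwheel '{"claw":[1,1,1,1],"travel":[[0,0,1],[0,0,1],[0,0,0],[0,0,0]],"spin":[0,0,0,0]}'; python3 -m handwheel '{"claw":[1,1,1],"travel":[[0,0,1],[0,0,0],[0,0,0]],"spin":[0,0,0]}';python3 to.py 486 60.4 74.4
```

```text
clock: 10.82
eef_pos: [0.4866, 0.0619, 0.0742]
ee_rot: [-1.966, -2.45, 0.0]
contact_force: [-0.9, -0.3, -2.1]
finger_gap: 0.0455
grip_force: 30.0
clock: 11.07
eef_pos: [0.4867, 0.0619, 0.0735]
ee_rot: [1.966, 2.45, -0.0]
contact_force: [-1.6, -0.5, 3.7]
finger_gap: 0.0459
grip_force: 30.0
11.0667 [486.66  61.91  73.52] delta tool mm [-1.33 -0.97 -0.88] yaw 12.513404195158353 tilt [ 0. -0. -1.] F [-1.59 -0.51  3.69] [-0.11  0.34 -0.03] 0.04590931338562633
```

Contact at the expected height, about 6 N. I'll release, then back off a little and look.

```bash
python3 -m handwheel '{"claw":[-1,-1,-1,-1,-1,-1,-1,-1],"travel":[[0,0,0],[0,0,0],[0,0,0],[0,0,0],[0,0,0],[0,0,0],[0,0,0],[0,0,0]],"spin":[0,0,0,0,0,0,0,0]}'; python3 -m handwheel '{"claw":[-1,-1,-1,-1,-1,-1,-1,-1,-1],"travel":[[0,0,-10],[0,0,-20],[0,0,-30],[0,0,-35],[0,0,-35],[-20,0,-35],[-20,0,-10],[-10,0,0],[0,0,0]],"spin":[0,0,0,0,0,0,0,0,0]}'
python3 - <<'E'
from h import *
np.set_printoptions(precision=4,suppress=True)
c=capture("wrist"); np.save("w7.npy",c,allow_pickle=True); cv2.imwrite("pics/w7.png",cv2.resize(c["frame"],None,fx=1.5,fy=1.5))
for n in ("wrist","top","scene"):
  c=capture(n)
  for o in ["power_board","bar_mid","press_lever","hinge"]:
    for r in spot_in(c,o)[:1]: print(n,o,round(r["score"],2),toworld(c,r["xyz"]),proj(c,toworld(c,r["xyz"])))
E
```

```text
clock: 11.73
eef_pos: [0.4866, 0.0619, 0.0732]
ee_rot: [-1.966, -2.45, 0.0]
contact_force: [-0.8, -0.1, -0.4]
finger_gap: 0.0882
grip_force: 0.0
clock: 12.48
eef_pos: [0.4977, 0.0105, 0.2486]
ee_rot: [1.97, 2.445, -0.0]
contact_force: [0.0, -0.7, -1.2]
finger_gap: 0.0881
grip_force: 0.0
wrist power_board 0.7 [0.4739 0.1286 0.0603] [259.0866  57.6201]
wrist bar_mid 0.71 [0.4605 0.1652 0.1028] [253.3258   0.6754]
wrist press_lever 0.8 [0.4667 0.1658 0.0974] [260.513    3.8004]
wrist hinge 0.64 [0.4673 0.1234 0.0552] [251.859   62.1443]
top bar_mid 0.76 [0.4589 0.1844 0.2072] [170.5393 205.7397]
top press_lever 0.72 [0.4538 0.1845 0.2081] [170.4258 207.2069]
top hinge 0.93 [0.4611 0.1637 0.0566] [185.4797 210.5696]
scene power_board 0.69 [0.4655 0.0725 0.0713] [237.3457 237.5381]
scene bar_mid 0.95 [0.4567 0.1859 0.1893] [217.5657 221.3035]
scene press_lever 0.61 [0.4641 0.1847 0.1883] [216.345  220.8402]
scene hinge 0.6 [0.4457 0.1677 0.0509] [224.2031 253.5546]
```

View pics/w7.png

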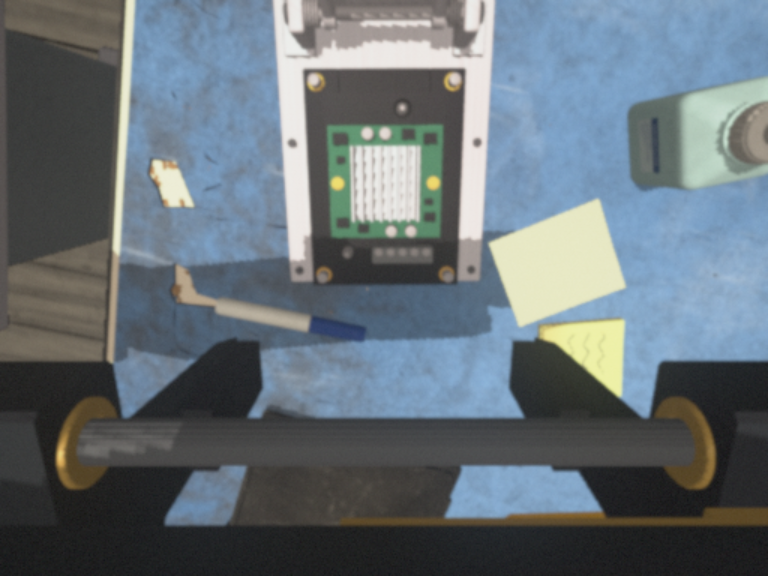

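The board is seated: both pins stand up through their holes at (402,107) and (347,252), and the plate lies flat and square on the nest. Next I'll rise, turn 90° and go above the bar (expected at 456, 200, 278 mm).

```bash
python3 -m handwheel '{"claw":[-1,-1,-1,-1,-1,-1,-1,-1,-1,-1],"travel":[[0,0,-25],[0,0,-25],[0,0,-25],[0,0,-15],[0,0,0],[0,0,0],[0,0,0],[0,0,0],[0,0,0],[0,0,0]],"spin":[0.121,0.121,0.121,0.121,0.121,0.121,0.121,0.121,0.121,0.121]}'
python3 -m handwheel '{"claw":[-1,-1,-1,-1],"travel":[[0,0,0],[0,0,0],[0,0,0],[0,0,0]],"spin":[0.121,0.121,0.119,0]}'; python3 to.py 456.2 199.6 335; python3 -c "
from h import *
print(sense()['joint_pos'])"
```

```text
clock: 14.12
eef_pos: [0.4974, 0.0131, 0.3382]
ee_rot: [3.013, 0.888, 0.0]
contact_force: [0.8, 0.6, 0.2]
finger_gap: 0.0882
grip_force: 0.0
clock: 14.45
eef_pos: [0.4974, 0.0131, 0.3382]
ee_rot: [3.124, 0.336, 0.0]
contact_force: [0.8, -0.8, 0.1]
finger_gap: 0.0878
grip_force: 0.0
14.45 [497.35  13.09 338.24] delta tool mm [  -0.6  -191.      3.22] yaw -77.73598245794727 tilt [ 0. -0. -1.] F [ 0.82 -0.75  0.08] [0.04 0.01 0.02] 0.08779812108184876
[ 0.1169512   0.187542   -0.26842228  1.79775728  0.05398508  1.16338865
 -1.52513853]
```

```bash
python3 -m handwheel '{"claw":[-1,-1,-1,-1,-1,-1,-1],"travel":[[0,-30,0],[0,-35,0],[0,-35,0],[0,-35,0],[0,-35,0],[-0.6,-21,0],[0,0,0]],"spin":[-0.004,0,0,0,0,0,0]}'; python3 to.py 456.2 199.6 335
python3 - <<'E'
from h import *
np.set_printoptions(precision=4,suppress=True)
c=capture("wrist"); np.save("w8.npy",c,allow_pickle=True); cv2.imwrite("pics/w8.png",cv2.resize(c["frame"],None,fx=1.5,fy=1.5))
for r in spot_in(c,"bar_mid"): print(r["score"],toworld(c,r["xyz"]),proj(c,toworld(c,r["xyz"]))*1.5)
print(proj(c,[.4562,.1996,.278])*1.5, proj(c,[.4562+.0293,.1996+.0065,.278])*1.5,proj(c,[.4562-.0293,.1996-.0065,.278])*1.5)
E
```

```text
clock: 15.03
eef_pos: [0.4528, 0.2047, 0.3384]
ee_rot: [-3.118, -0.367, 0.0]
contact_force: [0.1, 0.2, -1.3]
finger_gap: 0.0881
grip_force: 0.0
15.0333 [452.81 204.68 338.45] delta tool mm [2.12 5.74 3.43] yaw -76.58192579088549 tilt [-0.  0. -1.] F [ 0.1   0.24 -1.29] [0.05 0.02 0.06] 0.08807000356460423
0.72 [0.4549 0.198  0.2837] [401.3996 313.7591]
[398.5502 306.6912] [400.0797 245.2195] [397.131  363.7286]
```

View pics/w8.png

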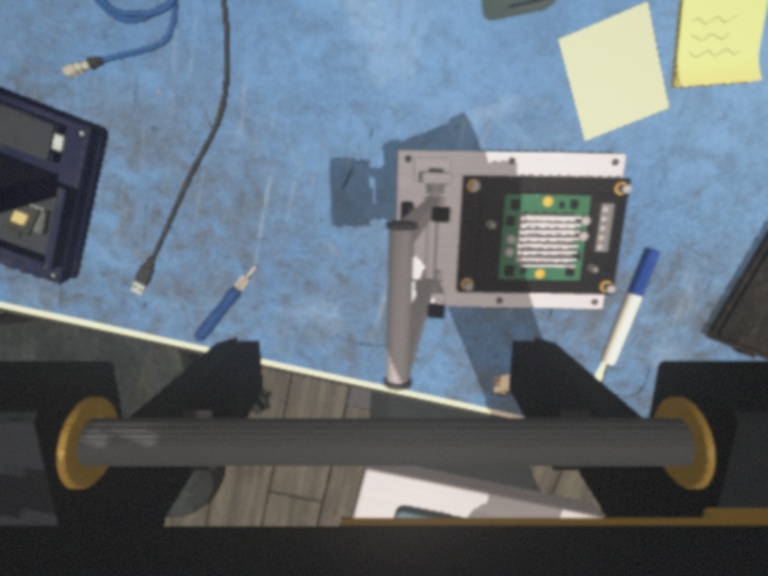

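The bar lies between the fingers, from (402,225) to (398,385), and its middle matches the prediction of (398,307). Centre, go down, close.

```bash
python3 -m handwheel '{"claw":[-1,-1,-1,-1,-1,-1,-1],"travel":[[2.1,5.7,0],[0,0,20],[0,0,20],[0,0,20],[0,0,12],[0,0,7],[0,0,0]],"spin":[0.016,0,0,0,0,0,0]}'; python3 to.py 456.2 199.6 259
python3 -m handwheel '{"claw":[-1],"travel":[[0,0,0]],"spin":[0]}'; python3 to.py 456.2 199.6 259
```

```text
clock: 15.72
eef_pos: [0.4581, 0.1921, 0.2579]
ee_rot: [3.124, 0.32, -0.004]
contact_force: [0.1, 0.5, 0.1]
finger_gap: 0.088
grip_force: 0.0
15.7167 [458.07 192.09 257.88] delta tool mm [-0.31 -7.74 -1.13] yaw -78.31038039798788 tilt [-0. -0. -1.] F [0.11 0.47 0.09] [ 0.05  0.01 -0.06] 0.0879836178461081
clock: 15.8
eef_pos: [0.4587, 0.1932, 0.2595]
ee_rot: [3.125, 0.321, 0.0]
contact_force: [0.5, 0.6, 0.5]
finger_gap: 0.0881
grip_force: 0.0
15.8 [458.74 193.19 259.5 ] delta tool mm [-1.18 -6.79  0.5 ] yaw -78.26838503378174 tilt [ 0. -0. -1.] F [0.46 0.57 0.54] [ 0.04  0.02 -0.03] 0.08808904324502402
```

```bash
python3 -m handwheel '{"claw":[-1,-1,-1],"travel":[[-1.1,-6.8,0.5],[0,0,0],[0,0,0]],"spin":[-0.013,0,0]}'; python3 to.py 456.2 199.6 259
python3 -m handwheel '{"claw":[1,1,1,1,1,1,1,1,1,1],"travel":[[0,0,0],[0,0,0],[0,0,0],[0,0,0],[0,0,0],[0,0,0],[0,0,0],[0,0,0],[0,0,0],[0,0,0]],"spin":[0,0,0,0,0,0,0,0,0,0]}';  python3 -m handwheel '{"claw":[1,1,1],"travel":[[0,0,0],[0,0,0],[0,0,0]],"spin":[0,0,0]}'; python3 to.py 456.2 199.6 259
```

```text
clock: 16.05
eef_pos: [0.4558, 0.2013, 0.2594]
ee_rot: [-3.122, -0.345, -0.002]
contact_force: [-0.6, -0.3, 0.0]
finger_gap: 0.0879
grip_force: 0.0
16.05 [455.84 201.32 259.43] delta tool mm [-0.03  1.75  0.43] yaw -77.37371674907544 tilt [ 0.  0. -1.] F [-0.62 -0.3   0.04] [ 0.07 -0.    0.03] 0.08794804863130493
clock: 16.88
eef_pos: [0.4557, 0.2006, 0.2587]
ee_rot: [3.123, 0.344, 0.0]
contact_force: [0.2, 0.1, 0.1]
finger_gap: 0.0238
grip_force: 0.0
clock: 17.13
eef_pos: [0.4558, 0.2001, 0.2587]
ee_rot: [3.122, 0.343, -0.0]
contact_force: [0.2, -1.6, 1.2]
finger_gap: 0.0103
grip_force: 29.3
17.1333 [455.77 200.08 258.73] delta tool mm [ 0.31  0.56 -0.27] yaw -77.46021723803712 tilt [-0. -0. -1.] F [ 0.23 -1.62  1.23] [-0.33  0.02  0.05] 0.010304550982709592
```

Gripped. I'll compute the arc increments.

```bash
python3 - <<'E'
import numpy as np
p=np.radians([100,98,95,91,87,83,79,75,71,67,63,59,55,51,47,43,39,35,31,27,23,19,15,11,8,6,4.5,3,2,1,0]); y=205*np.cos(p); z=-205*np.sin(p)
for a,b,c in zip(np.degrees(p[1:]),np.diff(y),np.diff(z)): print(round(a),round(b,1),round(c,1), end=" | ")
E
python3 -m handwheel '{"claw":[1],"travel":[[0,0,0]],"spin":[0]}'
```

```text
98 7.1 -1.1 | 95 10.7 -1.2 | 91 14.3 -0.7 | 87 14.3 0.2 | 83 14.3 1.2 | 79 14.1 2.2 | 75 13.9 3.2 | 71 13.7 4.2 | 67 13.4 5.1 | 63 13.0 6.0 | 59 12.5 6.9 | 55 12.0 7.8 | 51 11.4 8.6 | 47 10.8 9.4 | 43 10.1 10.1 | 39 9.4 10.8 | 35 8.6 11.4 | 31 7.8 12.0 | 27 6.9 12.5 | 23 6.0 13.0 | 19 5.1 13.4 | 15 4.2 13.7 | 11 3.2 13.9 | 8 1.8 10.6 | 6 0.9 7.1 | 4 0.5 5.3 | 3 0.4 5.4 | 2 0.2 3.6 | 1 0.1 3.6 | 0 0.0 3.6 | clock: 17.22
eef_pos: [0.4558, 0.2001, 0.2587]
ee_rot: [3.122, 0.343, -0.0]
contact_force: [-1.4, -2.0, 1.3]
finger_gap: 0.0102
grip_force: 29.3
```

```bash
python3 -m handwheel '{"claw":[1,1,1,1,1,1],"travel":[[0,7.1,-1.1],[0,10.7,-1.2],[0,14.3,-0.7],[0,14.3,0.2],[0,14.3,1.2],[0,0,0]],"spin":[0,0,0,0,0,0]}'
cat > arc.py <<'E'
from h import *
np.set_printoptions(precision=2,suppress=True)
import sys
s=sense(); e=np.array(s["eef_pos"])*1000; th=np.radians(12.5);Rm=np.array([[np.cos(th),-np.sin(th)],[np.sin(th),np.cos(th)]])
p=np.r_[(e[:2]-[486.6,62.4])@Rm,e[2]+19.3]; y,z=105-p[1],p[2]-76; print(s["clock"],"fixture frame grasp pt",p,"r",np.hypot(y,z),"phi",np.degrees(np.arctan2(z,y)),"F",Rm.T@s["contact_force"][:2],s["contact_force"][2],s["finger_gap"])
E
python3 arc.py
```

```text
clock: 17.72
eef_pos: [0.4691, 0.1383, 0.2593]
ee_rot: [3.123, 0.337, -0.002]
contact_force: [2.0, 2.2, -7.4]
finger_gap: 0.01
grip_force: 30.3
17.7167 fixture frame grasp pt [ -0.63  77.91 278.62] r 204.42270750070563 phi 82.38382144127299 F [2.39 1.7 ] -7.373613919674287 0.009994828106070058
```

```bash
python3 -m handwheel '{"claw":[1,1,1,1,1,1,1,1,1],"travel":[[0,14.1,3.0],[0,13.9,3.2],[0,13.7,4.2],[0,13.4,5.1],[0,13.0,6.0],[0,12.5,6.9],[0,12.0,7.8],[0,11.4,8.6],[0,0,0]],"spin":[0,0,0,0,0,0,0,0,0]}'; python3 arc.py
```

```text
clock: 18.47
eef_pos: [0.4908, 0.0404, 0.2139]
ee_rot: [-3.12, -0.342, 0.003]
contact_force: [0.2, 6.9, -3.9]
finger_gap: 0.0092
grip_force: 29.9
18.4667 fixture frame grasp pt [ -0.7  -22.37 233.23] r 202.35011369554604 phi 50.989564307447004 F [1.73 6.73] -3.9327295185345617 0.009224599099975524
```

A steady ~7 N radial pull means my arc runs slightly wide. I'll ease inward 2 mm and check where the bar is with the networks.

```bash
python3 -m handwheel '{"claw":[1,1,1],"travel":[[0,-1.3,1.6],[0,0,0],[0,0,0]],"spin":[0,0,0]}'; python3 arc.py
python3 - <<'E'
from h import *
np.set_printoptions(precision=2,suppress=True)
s=sense();m=R.from_rotvec(s["ee_rot"]).as_matrix()
for n in ("wrist","top","scene"):
  c=capture(n)
  for r in spot_in(c,"bar_mid")[:1]: w=toworld(c,r["xyz"]); print(n,r["score"],w*1000,"in tool",m.T@(w-s["eef_pos"])*1000)
E
```

```text
clock: 18.72
eef_pos: [0.4907, 0.041, 0.2143]
ee_rot: [3.122, 0.344, -0.002]
contact_force: [-2.4, -0.2, 3.1]
finger_gap: 0.0091
grip_force: 29.3
18.7167 fixture frame grasp pt [ -0.6  -21.76 233.58] r 202.240719539777 phi 51.186199585306476 F [-2.37  0.33] 3.141762337222387 0.009058008991601666
wrist 0.92 [507.8   58.   237.01] in tool [ 20.33 -12.85 -22.75]
scene 0.78 [465.92 111.55 155.14] in tool [ -8.82 -74.25  59.13]
```

```bash
python3 -m handwheel '{"claw":[1,1,1,1,1,1,1],"travel":[[0,10.8,9.4],[0,10.1,10.1],[0,9.4,10.8],[0,8.6,11.4],[0,7.8,12.0],[0,0,0],[0,0,0]],"spin":[0,0,0,0,0,0,0]}'; python3 arc.py; python3 -m handwheel '{"claw":[1,1],"travel":[[0,0,0],[0,0,0]],"spin":[0,0]}'; python3 arc.py
```

```text
clock: 19.6
eef_pos: [0.501, -0.0051, 0.1598]
ee_rot: [3.122, 0.342, -0.002]
contact_force: [-4.6, -3.1, 3.9]
finger_gap: 0.0086
grip_force: 29.4
19.6 fixture frame grasp pt [ -0.54 -69.02 179.12] r 202.2770829516221 phi 30.64955888923448 F [-5.14 -2.03] 3.877099419948692 0.008631189765674301
clock: 19.77
eef_pos: [0.5009, -0.0046, 0.1606]
ee_rot: [3.122, 0.344, -0.001]
contact_force: [-4.9, -2.9, 3.7]
finger_gap: 0.0084
grip_force: 29.4
19.7667 fixture frame grasp pt [ -0.51 -68.48 179.95] r 202.23436219700213 phi 30.929755244684305 F [-5.36 -1.74] 3.6763066012164587 0.008406623892604083
```

```bash
python3 -m handwheel '{"claw":[1,1,1,1,1,1,1],"travel":[[0,6.9,12.5],[0,6.0,13.0],[0,5.1,13.4],[0,4.2,13.7],[0,2.8,12],[0,0,0],[0,0,0]],"spin":[0,0,0,0,0,0,0]}'; python3 arc.py
cat > nest.py <<'E'
from h import *
np.set_printoptions(precision=1,suppress=True)
o=np.array([.4866,.0624]);th=np.radians(12.5);Rm=np.array([[np.cos(th),-np.sin(th)],[np.sin(th),np.cos(th)]])
def gold(c,label=""):
    hsv=cv2.cvtColor(c["frame"],cv2.COLOR_BGR2HSV)
    m=((hsv[...,0]>15)&(hsv[...,0]<34)&(hsv[...,1]>110)&(hsv[...,2]>70)).astype(np.uint8)
    n,l,st,ce=cv2.connectedComponentsWithStats(m)
    print(label,"gold",[(round(ce[i][0],1),round(ce[i][1],1),int(st[i,4])) for i in range(1,n) if 4<st[i,4]<400 and ce[i][1]<340])
    for nm,p in (("ring+-",(48,-69)),("ring++",(48,69)),("ring-+",(-48,69)),("ring--",(-48,-69)),("led+",(35,0)),("led-",(-35,0))):
        z=.066 if "led" in nm else .058
        print("  ",nm,*(proj(c,np.r_[o+Rm@np.array(p)/1000,z-d]) for d in (0,.008)))
if __name__=="__main__":
    gold(np.load("w7.npy",allow_pickle=True).item(),"w7"); gold(np.load("w8.npy",allow_pickle=True).item(),"w8")
    c=capture("wrist"); np.save("w9.npy",c,allow_pickle=True); gold(c,"now")
E
python3 nest.py
```

```text
clock: 20.35
eef_pos: [0.5067, -0.0304, 0.0957]
ee_rot: [3.121, 0.342, -0.001]
contact_force: [-4.1, -6.5, 4.4]
finger_gap: 0.0079
grip_force: 30.1
20.35 fixture frame grasp pt [ -0.44 -94.94 114.97] r 203.70581200696444 phi 11.029579576547649 F [-5.41 -5.45] 4.396850806563598 0.007877147581407729
w7 gold [(np.float64(299.1), np.float64(55.9), 43), (np.float64(211.9), np.float64(56.2), 30), (np.float64(224.6), np.float64(121.8), 55), (np.float64(288.4), np.float64(121.6), 54), (np.float64(216.6), np.float64(180.3), 27), (np.float64(295.9), np.float64(180.0), 21)]
   ring+- [298.2 183.6] [297.3 181.9]
   ring++ [302.6  53.9] [301.5  55.1]
   ring-+ [209.5  54.3] [210.7  55.5]
   ring-- [215.1 184. ] [216.  182.3]
   led+ [289.1 122.9] [288.4 122.5]
   led- [223.6 123.1] [224.4 122.8]
w8 gold [(np.float64(312.8), np.float64(123.4), 14), (np.float64(411.8), np.float64(124.8), 32), (np.float64(364.9), np.float64(133.9), 35), (np.float64(359.5), np.float64(182.1), 31), (np.float64(309.1), np.float64(187.6), 14), (np.float64(401.9), np.float64(189.8), 27)]
   ring+- [413.8 124.2] [411.  123.9]
   ring++ [314.2 122.6] [313.2 122.3]
   ring-+ [309.8 189.4] [308.9 188. ]
   ring-- [403.5 190.9] [401.1 189.5]
   led+ [364.9 133.4] [363.  132.9]
   led- [359.4 182.9] [357.6 181.6]
now gold [(np.float64(215.1), np.float64(142.6), 105), (np.float64(96.0), np.float64(168.4), 179), (np.float64(18.9), np.float64(276.6), 39)]
   ring+- [214.9 143.7] [216.6 142.2]
   ring++ [-12.2 143.8] [ -1.4 142.2]
   ring-+ [ 21.5 282.7] [ 29.8 276.4]
   ring-- [220.2 282.5] [221.5 276.3]
   led+ [ 97.8 167.3] [104.3 164.8]
   led- [113.1 272.1] [118.5 265.9]
```

The LED on the board shows clearly in the wrist view, so I can use it (about 0.8 px per mm) to measure the nest's travel directly. I'll relax the radial push and step down.

```bash
cat > depth.py <<'E'
from nest import *
from scipy.optimize import least_squares
def led(c,pred):
    hsv=cv2.cvtColor(c["frame"],cv2.COLOR_BGR2HSV)
    m=((hsv[...,0]>15)&(hsv[...,0]<34)&(hsv[...,1]>110)&(hsv[...,2]>70)).astype(np.uint8)
    n,l,st,ce=cv2.connectedComponentsWithStats(m); k=[i for i in range(1,n) if st[i,4]>8 and np.linalg.norm(ce[i]-pred)<22]
    return [(ce[i],int(st[i,4])) for i in sorted(k,key=lambda i:-st[i,4])]
c0=np.load("w9.npy",allow_pickle=True).item(); u0=np.array([96.0,168.4]); X0=ray(c0,u0,.066)
R0=ray(c0,np.array([215.1,142.6]),.058)
cs=[capture("wrist") for _ in range(2)]
for c in cs:
    for nm,X in (("led",X0),("ring",R0)):
        p=proj(c,X); b=led(c,p)
        if b:
            f=least_squares(lambda d:proj(c,X-[0,0,d[0]/1000])-b[0][0],[0]); print(nm,"pred",p,"seen",b[0],"depth mm",f.x, "resid",f.fun)
        else: print(nm,"none",p)
E
python3 -m handwheel '{"claw":[1,1,1,1],"travel":[[0,1.8,4],[0,0.6,4],[0,0,0],[0,0,0]],"spin":[0,0,0,0]}'; python3 arc.py; python3 depth.py
```

```text
clock: 20.73
eef_pos: [0.5071, -0.0319, 0.088]
ee_rot: [3.122, 0.343, -0.001]
contact_force: [-4.6, -4.1, 3.9]
finger_gap: 0.0081
grip_force: 30.1
20.7333 fixture frame grasp pt [ -0.44 -96.53 107.35] r 203.9569844341342 phi 8.840544557072318 F [-5.34 -3.  ] 3.9182027443366536 0.00809405336200345
led pred [ 86.4 171. ] seen (array([ 87.3, 169.7]), 147) depth mm [1.3] resid [0.3 0.8]
ring pred [210.7 144.1] seen (array([210.7, 144.2]), 110) depth mm [-0.1] resid [-0. -0.]
led pred [ 86.5 170.9] seen (array([ 87.4, 169.5]), 146) depth mm [1.3] resid [0.3 0.9]
ring pred [210.7 144.1] seen (array([210.9, 144.2]), 114) depth mm [0.2] resid [-0.1 -0.1]
```

```bash
python3 -m handwheel '{"claw":[1,1,1,1],"travel":[[0,1,4],[0,0.5,4],[0,0,0],[0,0,0]],"spin":[0,0,0,0]}'; python3 arc.py; python3 depth.py;python3 -m handwheel '{"claw":[1,1,1,1],"travel":[[0,0.6,3],[0,0.2,3],[0,0,0],[0,0,0]],"spin":[0,0,0,0]}'; python3 arc.py; python3 depth.py
```

```text
clock: 21.17
eef_pos: [0.5073, -0.0333, 0.08]
ee_rot: [3.122, 0.343, -0.001]
contact_force: [-4.1, -4.0, 4.0]
finger_gap: 0.0082
grip_force: 30.2
21.1667 fixture frame grasp pt [ -0.47 -97.94  99.31] r 204.2731398888334 phi 6.551668818216131 F [-4.83 -3.01] 3.970017647843521 0.008164880888309904
led pred [ 75.9 174. ] seen (array([ 77.9, 171.2]), 102) depth mm [2.6] resid [0.7 1.8]
ring pred [206.1 145.9] seen (array([206.3, 146.6]), 127) depth mm [-1.] resid [-0.4 -0.5]
led pred [ 76. 174.] seen (array([ 77.9, 171.1]), 105) depth mm [2.5] resid [0.7 1.9]
ring pred [206.2 145.9] seen (array([206.2, 146.8]), 128) depth mm [-1.5] resid [-0.5 -0.6]
clock: 21.6
eef_pos: [0.5075, -0.0341, 0.0741]
ee_rot: [3.122, 0.343, -0.001]
contact_force: [-4.4, -3.6, 4.7]
finger_gap: 0.0085
grip_force: 30.3
21.6 fixture frame grasp pt [ -0.45 -98.73  93.36] r 204.46667422772387 phi 4.870070384583089 F [-5.05 -2.59] 4.6909673265907985 0.00854188165900908
led pred [ 67.8 176.5] seen (array([ 70.8, 172.4]), 62) depth mm [3.5] resid [1.  2.6]
ring pred [202.8 147.3] seen (array([202.7, 147.8]), 136) depth mm [-1.] resid [-0.2 -0.3]
led pred [ 67.8 176.5] seen (array([ 70.9, 172.3]), 59) depth mm [3.6] resid [1.  2.6]
ring pred [202.8 147.3] seen (array([202.8, 147.8]), 135) depth mm [-0.9] resid [-0.3 -0.3]
```

The lever arm is now covering the LED, so that reading is biased. I'll track heat-sink and terminal-block texture instead and validate it on frames with the nest free.

```bash
cat > lk.py <<'E'
from nest import *
import sys
def cam(c,P): return np.array([proj(c,p) for p in P])
def depth(c0,c1,reg,z):
    g0,g1=(cv2.cvtColor(c["frame"],cv2.COLOR_BGR2GRAY) for c in (c0,c1))
    xs,ys=np.meshgrid(np.arange(*reg[0],2.),np.arange(*reg[1],2.)); B=np.c_[xs.ravel(),ys.ravel()]
    quad=cam(c0,[np.r_[o+Rm@np.array(p)/1000,z] for p in ((reg[0][0],reg[1][0]),(reg[0][1],reg[1][0]),(reg[0][1],reg[1][1]),(reg[0][0],reg[1][1]))])
    mask=np.zeros_like(g0); cv2.fillConvexPoly(mask,quad.astype(np.int32),255)
    p0=cv2.goodFeaturesToTrack(g0,40,.02,4,mask=mask)
    if p0 is None: return "no features"
    p0=p0[:,0]; X=[ray(c0,p,z) for p in p0]; g=cam(c1,X).astype(np.float32); init=g.copy()
    p1,st,er=cv2.calcOpticalFlowPyrLK(g0,g1,p0,init.copy(),winSize=(15,15),maxLevel=1,flags=cv2.OPTFLOW_USE_INITIAL_FLOW)
    pb,st2,_=cv2.calcOpticalFlowPyrLK(g1,g0,p1,p0.copy(),winSize=(15,15),maxLevel=1,flags=cv2.OPTFLOW_USE_INITIAL_FLOW)
    ok=(st[:,0]>0)&(np.linalg.norm(pb-p0,axis=1)<.5)
    J=cam(c1,[x-[0,0,.005] for x in X])-g; r=p1-g
    d=5*(r*J).sum(1)/(J*J).sum(1); d=d[ok]
    return len(d), "med",np.median(d).round(2) if len(d) else None,"q",np.percentile(d,[25,75]).round(1) if len(d) else None,"sens px/mm",(np.linalg.norm(J[ok],axis=1).mean()/5).round(2)
regs={"sink":(((-21,21),(-24,20)),.086),"term":(((-38,26),(-60,-27)),.066)}
if __name__=="__main__":
    ref,new=sys.argv[1:3]
    c0=np.load(ref,allow_pickle=True).item(); c1=capture("wrist"); np.save(new,c1,allow_pickle=True)
    for k,(r,z) in regs.items(): print(k,*depth(c0,c1,r,z))
E
python3 lk.py w9.npy w10.npy
```

```text
sink 8 med 2.52 q [1.6 3.7] sens px/mm 1.42
term 15 med 10.18 q [ 9.6 11.9] sens px/mm 0.9
```

```bash
python3 -m handwheel '{"claw":[1,1,1,1],"travel":[[0,0.7,3],[0,0,0],[0,0,0],[0,0,0]],"spin":[0,0,0,0]}'; python3 arc.py; python3 lk.py w10.npy w11.npy; python3 -m handwheel '{"claw":[1,1,1,1],"travel":[[0,0.4,3],[0,0,0],[0,0,0],[0,0,0]],"spin":[0,0,0,0]}'; python3 arc.py; python3 lk.py w10.npy w12.npy
python3 - <<'E'
from h import *
np.set_printoptions(precision=1,suppress=True)
for n in ("scene","top"):
  for i in range(4):
    c=capture(n); print(n,[(k,round(r["score"],2),toworld(c,r["xyz"])*1000) for k in ("bar_mid","power_board") for r in spot_in(c,k)[:1]])
E
```

```text
clock: 22.08
eef_pos: [0.5076, -0.0344, 0.0711]
ee_rot: [3.122, 0.344, -0.001]
contact_force: [-4.8, -3.5, 4.0]
finger_gap: 0.0082
grip_force: 30.2
22.0833 fixture frame grasp pt [ -0.42 -99.06  90.41] r 204.56357047164275 phi 4.038189516507384 F [-5.41 -2.43] 4.014670737920291 0.008217908588996646
sink 14 med 0.09 q [0.1 0.6] sens px/mm 1.47
term 26 med 1.15 q [0.7 1.7] sens px/mm 0.9
clock: 22.47
eef_pos: [0.5077, -0.0347, 0.0681]
ee_rot: [3.122, 0.344, -0.001]
contact_force: [-5.4, -3.3, 4.0]
finger_gap: 0.0084
grip_force: 30.2
22.4667 fixture frame grasp pt [ -0.44 -99.38  87.4 ] r 204.7025726056463 phi 3.1922294137765226 F [-5.99 -2.02] 4.047346560652615 0.00842650012234269
sink 13 med 0.16 q [0.  0.4] sens px/mm 1.54
term 17 med 2.06 q [-0.6  3.6] sens px/mm 0.92
scene [('bar_mid', 0.81, array([472.3,  90.4,  92.4])), ('power_board', 0.72, array([477.7,  76.4,  72.4]))]
scene [('bar_mid', 0.77, array([470.9,  88.7,  91.8])), ('power_board', 0.76, array([478.5,  77.3,  73.2]))]
scene [('bar_mid', 0.59, array([471.6,  92.4,  89.7])), ('power_board', 0.84, array([477.5,  76.5,  72.7]))]
scene [('bar_mid', 0.86, array([471.4,  90.6,  88.3])), ('power_board', 0.52, array([447.6, 144.4,  41.2]))]
top [('bar_mid', 0.5, array([464.5, 138.1,  83.4])), ('power_board', 0.56, array([479.3,  93.6,  65.6]))]
top [('bar_mid', 0.55, array([462.7, 132.7,  87. ])), ('power_board', 0.71, array([473.5,  92.8,  64.4]))]
top [('bar_mid', 0.78, array([463.1, 136.3,  84.2])), ('power_board', 0.78, array([478.2,  92.6,  63.7]))]
top [('bar_mid', 0.54, array([465.8, 135. ,  83. ])), ('power_board', 0.53, array([475.8,  94.3,  64.3]))]
```

The heat-sink track (1.5 px/mm) says the nest hasn't moved yet and the force hasn't risen, so the bar sits higher in the pads than assumed. Continue in small steps.

```bash
python3 -m handwheel '{"claw":[1,1,1,1],"travel":[[0,0.6,4],[0,0,0],[0,0,0],[0,0,0]],"spin":[0,0,0,0]}'; python3 arc.py; python3 lk.py w10.npy w13.npy; python3 -m handwheel '{"claw":[1,1,1,1],"travel":[[0,0.3,3],[0,0,0],[0,0,0],[0,0,0]],"spin":[0,0,0,0]}'; python3 arc.py; python3 lk.py w10.npy w14.npy
```

```text
clock: 24.05
eef_pos: [0.5077, -0.0351, 0.064]
ee_rot: [3.122, 0.344, -0.002]
contact_force: [-4.7, -2.0, 4.2]
finger_gap: 0.0083
grip_force: 30.1
24.05 fixture frame grasp pt [ -0.46 -99.73  83.3 ] r 204.86471916108215 phi 2.040680853977 F [-4.99 -0.9 ] 4.217392780214788 0.008293100619403611
sink 10 med 0.43 q [0.3 2.3] sens px/mm 1.6
term 13 med 5.53 q [3.2 6.7] sens px/mm 0.99
clock: 24.43
eef_pos: [0.5078, -0.0353, 0.0612]
ee_rot: [3.122, 0.344, -0.002]
contact_force: [-5.7, -3.3, 6.6]
finger_gap: 0.0081
grip_force: 30.1
24.4333 fixture frame grasp pt [ -0.44 -99.94  80.47] r 204.98459860312337 phi 1.2487482481191035 F [-6.3  -1.94] 6.588821166570344 0.008117735447623347
sink 8 med 1.44 q [1.3 3.9] sens px/mm 1.66
term 11 med 8.04 q [6.9 9.4] sens px/mm 1.02
```

Contact: force jumped by ~2.4 N as predicted, and the nest is at ~1 mm, with the TCP at about 63 mm at touch. Level is ~15.4 mm of bar travel beyond touch, so TCP ≈ 47.5. Go part way.

```bash
python3 -m handwheel '{"claw":[1,1,1,1,1],"travel":[[0,0.4,2],[0,0.3,2],[0,0.1,2],[0,0,0],[0,0,0]],"spin":[0,0,0,0,0]}'; python3 arc.py; python3 lk.py w14.npy w15.npy; python3 lk.py w10.npy w15.npy
```

```text
clock: 24.9
eef_pos: [0.5079, -0.0355, 0.0552]
ee_rot: [-3.122, -0.345, 0.002]
contact_force: [-6.1, -1.4, 7.9]
finger_gap: 0.0077
grip_force: 30.0
24.9 fixture frame grasp pt [  -0.42 -100.19   74.48] r 205.19340255526959 phi -0.42324998235245476 F [-6.28 -0.05] 7.928022725003218 0.007748009453541119
sink 5 med 3.16 q [3.1 3.2] sens px/mm 1.88
term 20 med 3.9 q [3.1 4.6] sens px/mm 1.06
sink 8 med 4.43 q [ 4.3 18. ] sens px/mm 1.82
term 9 med 12.34 q [11.8 12.5] sens px/mm 1.11
```

```bash
python3 -m handwheel '{"claw":[1,1,1,1,1],"travel":[[0,0.1,2],[0,0.1,2],[0,0,0],[0,0,0],[0,0,0]],"spin":[0,0,0,0,0]}'; python3 arc.py; python3 lk.py w15.npy w16.npy; python3 lk.py w14.npy w16.npy; python3 lk.py w10.npy w16.npy
```

```text
clock: 25.42
eef_pos: [0.508, -0.0356, 0.0513]
ee_rot: [-3.122, -0.345, 0.002]
contact_force: [-5.8, -0.2, 8.5]
finger_gap: 0.0082
grip_force: 30.0
25.4167 fixture frame grasp pt [  -0.37 -100.3    70.59] r 205.37419737749968 phi -1.5085320877472888 F [-5.71  1.09] 8.540957510282663 0.008179260524438205
sink 9 med 3.53 q [2.1 6.9] sens px/mm 2.05
term 31 med 2.42 q [1.9 2.9] sens px/mm 1.11
sink 2 med 5.04 q [5. 5.] sens px/mm 1.96
term 19 med 6.11 q [4.4 7. ] sens px/mm 1.12
sink 6 med 13.75 q [ 6.3 21.2] sens px/mm 1.95
term 11 med 13.95 q [13.2 14.8] sens px/mm 1.18
```

Nest is now at ~6.3 mm; 3.4 mm more bar travel gives 8 mm and level.

```bash
python3 -m handwheel '{"claw":[1,1,1,1,1],"travel":[[0,0,1.7],[0,-0.2,1.7],[0,0,0],[0,0,0],[0,0,0]],"spin":[0,0,0,0,0]}'; python3 arc.py; python3 lk.py w16.npy w17.npy; python3 lk.py w15.npy w17.npy;  python3 - <<'E'
# independent check: slope of the lever arms' top outline is not seen; LED / rings from the wrist
from nest import *
c=capture("wrist"); gold(c)
E
```

```text
clock: 25.98
eef_pos: [0.5079, -0.0357, 0.0481]
ee_rot: [3.123, 0.344, -0.002]
contact_force: [-7.6, -0.3, 11.1]
finger_gap: 0.0084
grip_force: 30.0
25.9833 fixture frame grasp pt [  -0.39 -100.36   67.41] r 205.53801539778678 phi -2.39471620513974 F [-7.44  1.34] 11.061277160325309 0.008409001455166354
sink 10 med 2.03 q [1.9 2.7] sens px/mm 2.14
term 33 med 2.12 q [1.9 2.4] sens px/mm 1.15
sink 6 med 4.04 q [2.8 5.7] sens px/mm 2.11
term 22 med 4.05 q [3.6 4.6] sens px/mm 1.18
 gold [(np.float64(193.3), np.float64(153.6), 171)]
   ring+- [189.3 156.3] [192.9 153.6]
   ring++ [-113.1  155.8] [-93.5 153.2]
   ring-+ [-54.2 331.5] [-40.2 321.4]
   ring-- [199.8 332. ] [202.4 321.8]
   led+ [ 31.1 188.1] [ 43.5 183.7]
   led- [ 59.2 321.7] [ 68.8 311.3]
```

```bash
for i in 1 2 3; do python3 -m handwheel '{"claw":[1,1],"travel":[[0,0,0],[0,0,0]],"spin":[0,0]}' >/dev/null; python3 arc.py; done; python3 lk.py w17.npy w18.npy
```

```text
26.3 fixture frame grasp pt [  -0.42 -100.37   67.42] r 205.55079003812634 phi -2.3929593919252263 F [-6.51  0.06] 10.611562585417376 0.008290953448149539
26.4667 fixture frame grasp pt [  -0.4  -100.33   67.43] r 205.51139309531476 phi -2.3906883464843003 F [-7.17  1.36] 11.613797776657501 0.008347052706555572
26.6333 fixture frame grasp pt [  -0.39 -100.33   67.43] r 205.50673783698582 phi -2.3898209069978913 F [-8.28  0.1 ] 11.273720318230296 0.00830165236536813
sink 16 med -0.01 q [-0.  0.] sens px/mm 2.15
term 32 med -0.02 q [-0. -0.] sens px/mm 1.17
```

Three measurements agree on the stroke: 15.3 mm of bar travel since touch, a tracked nest travel of about 8 mm, and the nest-ring position at 8 mm. The hold is steady and the board is seated, so I'll hand in.

```bash
python3 -c "
from workcell import *
print(sign_off())"
```

```text
the job is handed in; nothing more can be done
None
```

The board is on both locating pins, flush on the nest and released. The gripper is holding the lever down at about level with the nest about 8 mm down (8.0 to 8.4 mm by camera tracking, clear of the 12 mm stop). I handed it in at about 27 s. The final wrist force of about 11 N was roughly 3 N above the expected 8 N, possibly a fingertip brushing the nest edge; I left that unresolved.

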